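Wedge the game caddy's loose door shut

ROBOT

A 6-joint arm with a two-finger parallel gripper is mounted at the origin on the work surface. World frame = base frame: x ahead of the robot, y to its left, z up, the work surface at z = 0. Lengths are in m, angles in rad, forces in N, time in s.
With the tool pointing down it reaches from about 0.275 to 0.975 m from the base axis. Payload 8.4 kg.
Tool frame: the origin (TCP) lies at the very end of the fingers, on their centre line; the grasp point (between the pads) lies 19 mm behind it; z points along the fingers, y is the line along which they close (so a half turn about z gives the same grasp; the last joint's range is limited). The gripper opens to 92 mm and grips with 3 to 60 N. Pads are 20 mm wide; open, the fingers measure 128 mm over their backs; the gripper's body (75 mm by 189 mm) begins 69 mm behind the grasp point.
Start: joints at [-1.311, 0.353, 1.633, -0, 1.155, -0.002], TCP at [0.162, -0.604, 0.215] pointing down, gripper open.
Joint ranges: [-2.63, 2.63], [-0.92, 2.1], [0.06, 2.66], [-1.3, 4.44], [0, 2.69], [-3.02, 3.02]. Speed limits (rad/s): [2.22, 2.22, 2.79, 3.14, 3.14, 3.14].

INTERFACE

Orientations are given as a rotation vector (axis times angle).
In Python, from rig import sensors, read_camera, job_done gives the robot as it stands.
- The arm moves only by the shell command python3 -m jog 'ROWS' [FORCE]. ROWS is JSON, a list of rows, each an object with "delta_pos": the shift along the tool's x, y, z in m, a list of three; "roll": the turn about the tool's z in degrees; "hand": the closure, from 0 (fully open) to 1 (shut). A call has 1 to 8 rows; each row is the pose to reach, as a shift and turn from the pose commanded when the call began, along the tool's axes at that moment; what a row does not reach only later rows make up. A row lasts 1/10 s, in which the tool goes at most 50 mm and 8.59 degrees, less where a joint would pass 70% of its speed; a pose out of reach is approached as far as the arm can. A call with a gripper value outside its range is refused whole. The fingers move at their own pace and stop on an object; FORCE is the grip in N (left out, the last holds). Time passes only in rows, so rows that repeat a pose let the fingers close. It gives the time, the measured TCP pose, the force, the opening and the grip force at its end, in the units of the state.
- sensors.read_state(): the state, without advancing time (a new reading comes with each control period).
- read_camera(name): name is "scene" or "side" or "wrist"; returns a dict with "pixels" (384x512x3 uint8, red, green, blue), "fx", "fy", "cx", "cy" (pixels), "cam_to_world" (4x4, takes a point from camera to world coordinates). Camera axes: x right, y down, z forward; pixel columns grow to the right and rows downward; lengths in m; the calibration is good to about 2 mm. The wrist camera is an equidistant fisheye: a pixel r from the principal point sees the ray r / f radians off the axis. A picture is of the moment at which its call begins. There is no depth.
- job_done(): hands the job in; it is judged then, once.
The state is a dict: "clock": time; "joint_pos": joint angles; "qvel": joint speeds; "tau": joint torques, N m; "eef_pos": TCP position; "tool_rot": TCP orientation; "force": force on the tool from outside, world axes, zero at the start; "torque": the same for the moment, N m; "gripper_width": finger opening in m; "grasp_force": force on a finger pad.
Only numpy, scipy, OpenCV 4.12 (cv2) and the standard library are available. Lean on these libraries where they do the work, as an engineer would, in place of code of your own. Each camera call takes 0.05 s, during which the arm holds its last target. There are 200 camera calls.

TASK

The catch on the black game caddy's orange door is broken: swing the door fully shut, then tap the wooden wedge, thin end first, under the door's free half (the half away from its hinge) until the door rides up about 4 millimetres on its loose hinge and is jammed. Do not force it right up, leave the wedge lying flat on the shelf with nothing holding it, and leave the dice and the bowl of discs where they are.

Things in the scene. Friction and masses are not known exactly. Their poses are not given: they have to be found in the camera images.
- caddy: Black game caddy, fixed to the shelf, 160 deep (x) x 240 wide (y) x 190 mm high. Origin: centre of its underside; front faces its own -x, y runs across the front towards the door's hinge side, z up. It stands on two 10 mm side cheeks and is open underneath (floor board 32 mm above the shelf).
- bar_mid (a point): Middle of the fixed carry bar (12 mm thick, 224 long, along the caddy's y), 140 mm in front of the caddy's centre, 230 mm above the shelf; two arms run from its ends back to the caddy's top. A tool working at the door must lean back, top away from the door, about 25 to 45 degrees, to pass under it.
- door (a joint): Orange door on the caddy's front; rad, 0 = shut, grows as the free edge swings out to the caddy's -x. Upright hinge axis at caddy x -88, y +112 mm. 215 mm wide, 14 thick, from 18 to 168 mm above the shelf; outer face at caddy x -95 mm when shut. 0.4 kg, slight friction (0.06 N m), stays where it is left.
- hanger (a joint): How far the door has ridden up on its loose hinge pins, in m: 0 = down, stop at 0.012. Lifting takes about 4.5 N plus 0.5 N per mm.
- door_edge (a point): Point on the door's outer face, 200 mm from the hinge axis (15 mm from its free edge) and 93 mm above the shelf; it swings with the door.
- gap (a point): Point on the shelf below the outer face of the shut door, 45 mm from the caddy's middle to the door's free side, with the caddy's axes. The gap above is 18 mm high; the wedge goes in along +x. It first touches the door with its thin end about 55 mm past this point and lifts the door 1 mm per 5 mm more; that takes about 5 to 15 N.
- wedge_mid (a point): Loose wooden wedge, 140 long (x) x 40 wide (y) mm, about 90 g. This point: mid-length, half-way up there, 10.5 mm above its flat underside. Thin end (7 mm high) at its own +x (+70 mm), thick end (35 mm high) at -x (-70 mm); the top slopes evenly, 1 in 5. It lies flat, thin end roughly away from the robot; grip it across its width.
- bowl: Stainless steel bowl of wooden discs, 112 mm across, 50 mm high; origin at the centre of its underside. Leave alone.
- die_a: Red die, 50 mm cube; origin at the centre of its underside. Leave alone.
- die_b: Red die, 50 mm cube; origin at the centre of its underside. Leave alone.
Mind the look-alikes: they are no part of the job. There is more than one size of the part that bears wedge_mid; the job needs the middle-sized.

How it is judged:
On the way, in this order (a step that is already met when the one before it is completed fails the run):
1. the door is swung shut, not yet lifted (value of joint door below 0.05 rad and value of joint hanger below 0.001 m), for 0.1 s.
2. the wedge has lifted the shut door (value of joint door below 0.06 rad and value of joint hanger above 0.0015 m and contact force between wedge and caddy above 2 N), for 0.1 s.
At the end, for the whole second after the job is handed in: The door is shut (within 0.06 rad) and carried on the wedge, 1.5 to 7 mm up on its hinge, with the wedge pressing on it (over 2 N); the wedge lies flat (within 0.1 rad) and still, its middle line between the caddy's middle and 100 mm towards the door's free side; it is released (all of step 2 and value of joint hanger below 0.007 m and angle between wedge_mid's own z axis and vertical below 0.1 rad and y of wedge_mid in the frame of caddy between -0.1 and 0 m and linear speed of wedge below 0.02 m/s); the robot touches nothing.
It fails at once if the door is forced up too far on its hinge (over 9 mm) (value of joint hanger above 0.009 m).
It fails at once if a die or the bowl is shifted by more than 20 mm (distance of any of bowl, die_a, die_b from where it was at the start of the episode above 0.02 m).
It also fails if it takes over 72 s, if anything falls off the work surface, if the arm or the gripper's body presses on something with over 40 N, if the wrist force passes 120 N, or if a joint passes its speed limit or range.

## Working session

There is one attempt and no reset: what is moved stays moved. The work goes in short steps, Python scripts to look and compute and a shell command to move; the robot and the scene stay as the last step left them, time stands still between calls to the robot, and variables do not carry over. Pictures are saved under pics/ and viewed, at most 14 in all, crops included, and the job is handed in when it is done.

```bash
ls; mkdir -p pics; python3 - <<'E'
from rig import sensors, read_camera
import cv2,numpy as np
s=sensors.read_state();print(s)
for n in("scene","side"):
    d=read_camera(n);cv2.imwrite(f"pics/{n}0.png",d["pixels"][:,:,::-1]);print(n,d["fx"],d["cx"],d["cy"],np.round(d["cam_to_world"],4).tolist())
E
```

```text
pics
{'clock': 0.0, 'joint_pos': array([-1.31140456e+00,  3.53614563e-01,  1.63410484e+00, -6.53006289e-06,
        1.15521829e+00, -2.39220586e-03]), 'qvel': array([ 1.72460887e-04,  1.55992084e-06,  8.03016193e-04, -1.53642230e-04,
        1.05293251e-03, -1.33548569e-03]), 'tau': array([-1.89390412e-03, -5.93846905e+01, -3.34215260e+01,  6.96457364e-02,
        2.35527375e-02, -1.05627962e-04]), 'eef_pos': array([ 0.16163075, -0.60323635,  0.21389721]), 'tool_rot': array([-3.11339673e+00, -4.09866229e-01,  2.79929108e-04]), 'force': array([ 0.98144277, -0.11916856,  0.04779384]), 'torque': array([-0.03869756,  0.00694065,  0.01417729]), 'grasp_force': 0.0, 'gripper_width': 0.09187098475154365}
scene 359.779316268637 258.3049031752148 195.5938598484322 [[0.8389, 0.5078, -0.1959, 0.8203], [0.5442, -0.7807, 0.3071, -0.3032], [0.003, -0.3642, -0.9313, 1.2426], [0.0, 0.0, 0.0, 1.0]]
side 378.219945757795 259.19496967901705 199.3477990764915 [[-0.8633, -0.3383, 0.3745, 0.1081], [-0.5047, 0.5865, -0.6335, 0.8102], [-0.0053, -0.7359, -0.677, 0.9505], [0.0, 0.0, 0.0, 1.0]]
```

View pics/scene0.png

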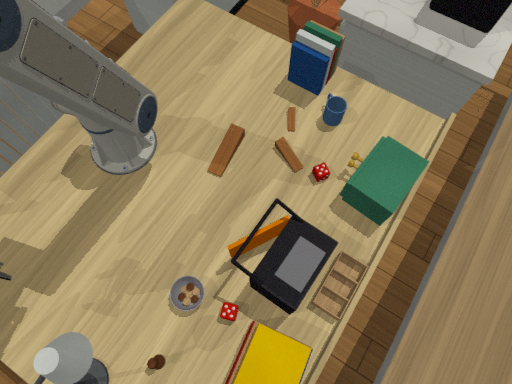

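View pics/side0.png

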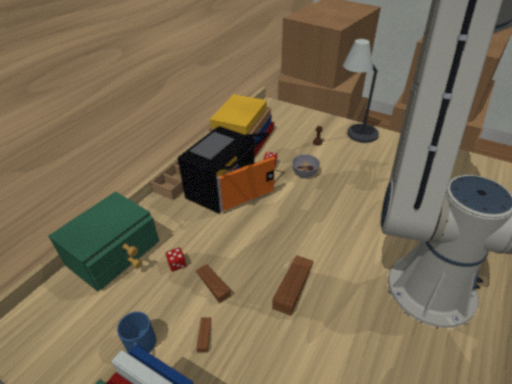

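Scene view: three wedges at (227,150) large, (288,155) middle and (292,119) small. The caddy is around (295,260) with the door ajar near (258,235), the bowl is at (187,293), and the dice are at (320,172) and (229,312). I'll enlarge the crops to measure.

```bash
python3 - <<'E'
import cv2,numpy as np
a=cv2.imread('pics/scene0.png')
b=cv2.imread('pics/side0.png')
c1=cv2.resize(a[195:315,220:350],None,fx=4,fy=4,interpolation=cv2.INTER_CUBIC) #520x480
c2=cv2.resize(a[130:180,265:335],None,fx=4,fy=4,interpolation=cv2.INTER_CUBIC) #280x200
c3=cv2.resize(b[255:305,185:255],None,fx=4,fy=4,interpolation=cv2.INTER_CUBIC) #280x200
o=np.zeros((480,800,3),np.uint8);o[:,:520]=c1;o[:200,520:]=c2;o[240:440,520:]=c3
cv2.imwrite('pics/crop1.png',o)
E
```

```text
(no output)
```

View pics/crop1.png

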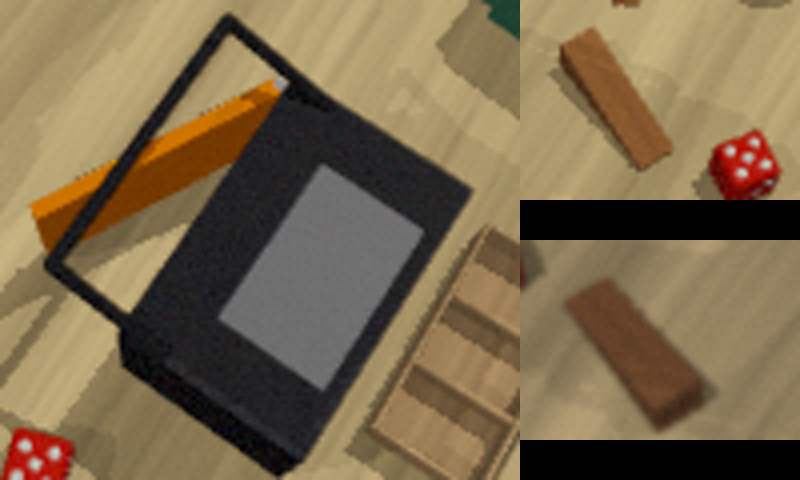

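The crop shows the caddy top corners at roughly (300,90), (470,190), (300,462) and (130,325). The bar ends are at (228,20) and (50,265), and the door's free top corner is at (32,205). The middle wedge has its thick end towards upper left and its thin end near (655,160).

```bash
cat > h.py <<'E'
from rig import sensors, read_camera
import numpy as np, cv2
from scipy.optimize import least_squares
from scipy.spatial.transform import Rotation as R
CAM={"scene":(359.7793,258.305,195.594,np.array([[0.8389,0.5078,-0.1959,0.8203],[0.5442,-0.7807,0.3071,-0.3032],[0.003,-0.3642,-0.9313,1.2426]])),
"side":(378.22,259.195,199.348,np.array([[-0.8633,-0.3383,0.3745,0.1081],[-0.5047,0.5865,-0.6335,0.8102],[-0.0053,-0.7359,-0.677,0.9505]]))}
def proj(n,P):
    f,cx,cy,T=CAM[n];q=(np.atleast_2d(P)-T[:,3])@T[:,:3];return np.c_[f*q[:,0]/q[:,2]+cx,f*q[:,1]/q[:,2]+cy]
def plane(n,u,v,z):
    f,cx,cy,T=CAM[n];d=T[:,:3]@[(u-cx)/f,(v-cy)/f,1];return T[:,3]+d*(z-T[2,3])/d[2]
def tf(p,L):
    c,s=np.cos(p[2]),np.sin(p[2]);L=np.atleast_2d(L);return np.c_[p[0]+c*L[:,0]-s*L[:,1],p[1]+s*L[:,0]+c*L[:,1],L[:,2]]
def fit(obs,x0):
    f=lambda p:np.concatenate([(proj(n,tf(p,L))-u).ravel() for n,L,u in obs])
    r=least_squares(f,x0,loss='soft_l1');return r.x,np.abs(r.fun).max(),np.sqrt((r.fun**2).mean())
E
python3 - <<'E'
from h import *
C=lambda l:np.array(l)/4+[220,195]
L=np.array([[.08,.12,.19],[.08,-.12,.19],[-.08,-.12,.19],[-.14,.112,.235],[-.14,-.112,.235]])
U=C([[470,190],[300,462],[127,328],[228,18],[50,265]])
cad=fit([("scene",L,U)],[.9,-.3,0]);print("caddy",cad)
W=lambda l:(np.array(l)-[520,0])/4+[265,130]
S=lambda l:(np.array(l)-[520,240])/4+[185,255]
# wedge: +y left when looking along +x
o1=("scene",np.array([[-.07,.02,.035],[-.07,-.02,.035],[.07,.02,.007],[.07,-.02,.007]]))
for flip in(0,1):
  a=W([[597,28],[562,50],[671,150],[641,170]]);b=S([[700,380],[657,412],[612,280],[567,300]])
  w=plane("scene",*a.mean(0),.02)
  for g in (0,1.5,-1.5,3):
    for bb in (b,b[[1,0,3,2]]):
      r=fit([("scene",o1[1],a),("side",o1[1],bb)],[w[0],w[1],g]);
      if r[2]<2: print(g,r)
p=cad[0]
for q in [(32,207),(275,82)]:
    print(plane("scene",*C(q),.168))
c,s=np.cos(p[2]),np.sin(p[2]);Rm=np.array([[c,-s],[s,c]])
a=plane("scene",*C((32,207)),.168)[:2];print("door free corner caddy frame",Rm.T@(a-p[:2]))
for n,l in [("gap",[-.095,-.045,0]),("hinge",[-.088,.112,0]),("bar",[-.14,0,.23])]:print(n,tf(p,l))
for n,(u,v),z in[("bowl",(187,293),.03),("dieA",(229,312),.03),("dieB",(320,172),.03)]:
    w=plane("scene",u,v,z);print(n,w,Rm.T@(w[:2]-p[:2]))
E
```

```text
caddy (array([ 0.7978463 , -0.06739693, -0.03280732]), np.float64(3.1161107085744675), np.float64(1.1304504313456147))
0 (array([ 0.56651061,  0.30925023, -0.44764286]), np.float64(2.485070868214052), np.float64(1.1974388125189632))
1.5 (array([ 0.56651061,  0.30925024, -0.44764286]), np.float64(2.4850715070710407), np.float64(1.1974388428263993))
-1.5 (array([ 0.56651061,  0.30925023, -0.44764297]), np.float64(2.485071602738543), np.float64(1.1974390028868236))
3 (array([ 0.56651061,  0.30925023, -0.44764286]), np.float64(2.4850709760826817), np.float64(1.197438817515395))
0 (array([ 0.56651061,  0.30925023, -0.44764286]), np.float64(2.485070868214052), np.float64(1.1974388125189632))
1.5 (array([ 0.56651061,  0.30925024, -0.44764286]), np.float64(2.4850715070710407), np.float64(1.1974388428263993))
-1.5 (array([ 0.56651061,  0.30925023, -0.44764297]), np.float64(2.485071602738543), np.float64(1.1974390028868236))
3 (array([ 0.56651061,  0.30925023, -0.44764286]), np.float64(2.4850709760826817), np.float64(1.197438817515395))
[ 0.60790189 -0.13899961  0.168     ]
[0.71092424 0.04696814 0.168     ]
door free corner caddy frame [-0.18749354 -0.0777946 ]
gap [[ 0.70142136 -0.10925657  0.        ]]
hinge [[0.71356742 0.04742933 0.        ]]
bar [[ 0.65792164 -0.06280473  0.23      ]]
bowl [ 0.55591426 -0.31746274  0.03      ] [-0.23359933 -0.25786697]
dieA [ 0.70482375 -0.2914375   0.03      ] [-0.08562365 -0.22697129]
dieB [0.70618506 0.30064814 0.03      ] [-0.10368432  0.36484039]
```

The fits agree with the given sizes: caddy at (0.798, -0.067) with yaw -0.03, and the middle wedge at (0.567, 0.309) with yaw -0.45. The jog cannot tilt the tool, so I'll keep the hand in front of the bar. I'll hold the wedge by its thick end to shut the door, and do the final tapping with a longer spare piece if needed. First, above the wedge.

```bash

R8(){ :; }
python3 -m jog '[{"delta_pos":[0.025,-0.034,0],"roll":0,"hand":0},{"delta_pos":[0.05,-0.068,0],"roll":0,"hand":0},{"delta_pos":[0.075,-0.102,0],"roll":0,"hand":0},{"delta_pos":[0.1,-0.136,0],"roll":0,"hand":0},{"delta_pos":[0.125,-0.17,0],"roll":0,"hand":0},{"delta_pos":[0.15,-0.204,0],"roll":0,"hand":0},{"delta_pos":[0.175,-0.238,0],"roll":0,"hand":0},{"delta_pos":[0.2,-0.27,0],"roll":0,"hand":0}]' | tail -3
python3 -m jog '[{"delta_pos":[0.025,-0.034,0],"roll":0,"hand":0},{"delta_pos":[0.05,-0.068,0],"roll":0,"hand":0},{"delta_pos":[0.075,-0.102,0],"roll":0,"hand":0},{"delta_pos":[0.1,-0.136,0],"roll":0,"hand":0},{"delta_pos":[0.125,-0.17,0],"roll":0,"hand":0},{"delta_pos":[0.15,-0.204,0],"roll":0,"hand":0},{"delta_pos":[0.175,-0.238,0],"roll":0,"hand":0},{"delta_pos":[0.2,-0.27,0],"roll":0,"hand":0}]' | tail -3
python3 -m jog '[{"delta_pos":[0.025,-0.034,0],"roll":0,"hand":0},{"delta_pos":[0.05,-0.068,0],"roll":0,"hand":0},{"delta_pos":[0.075,-0.102,0],"roll":0,"hand":0},{"delta_pos":[0.1,-0.136,0],"roll":0,"hand":0},{"delta_pos":[0.125,-0.17,0],"roll":0,"hand":0},{"delta_pos":[0.15,-0.204,0],"roll":0,"hand":0},{"delta_pos":[0.175,-0.238,0],"roll":0,"hand":0},{"delta_pos":[0.188,-0.27,0],"roll":0,"hand":0}]' | tail -3
python3 -m jog '[{"delta_pos":[0,0,0],"roll":8.5,"hand":0},{"delta_pos":[0,0,0],"roll":17,"hand":0},{"delta_pos":[0,0,0],"roll":25.5,"hand":0},{"delta_pos":[0,0,0],"roll":34,"hand":0},{"delta_pos":[0,0,0],"roll":40.7,"hand":0},{"delta_pos":[0,0,0],"roll":40.7,"hand":0},{"delta_pos":[0,0,0],"roll":40.7,"hand":0}]' | tail -3
python3 - <<'E'
from h import *
s=sensors.read_state();print(s["joint_pos"].round(2),s["eef_pos"].round(4),R.from_rotvec(s["tool_rot"]).as_matrix().round(3).tolist(),s["clock"])
d=read_camera("wrist");cv2.imwrite("pics/w1.png",d["pixels"][:,:,::-1]);print(d["fx"],d["cx"],d["cy"],d["cam_to_world"].round(4).tolist())
E
```

```text
force: [0.8, -0.2, -0.2]
gripper_width: 0.0918
grasp_force: 0.0
force: [0.2, -0.5, -0.1]
gripper_width: 0.0916
grasp_force: 0.0
force: [0.8, -1.5, 0.5]
gripper_width: 0.0914
grasp_force: 0.0
force: [0.3, -0.5, 0.1]
gripper_width: 0.0919
grasp_force: 0.0
[ 0.56  0.34  1.65 -0.    1.15  2.58] [0.52   0.3308 0.2143] [[0.903, -0.431, -0.0], [-0.431, -0.903, -0.0], [-0.0, 0.0, -1.0]] 3.2
297.3186396354542 256.71239661308647 192.15418503226374 [[-0.4299, -0.8662, -0.2548, 0.593], [-0.9029, 0.4128, 0.1202, 0.2948], [0.001, 0.2817, -0.9595, 0.385], [0.0, 0.0, 0.0, 1.0]]
```

View pics/w1.png

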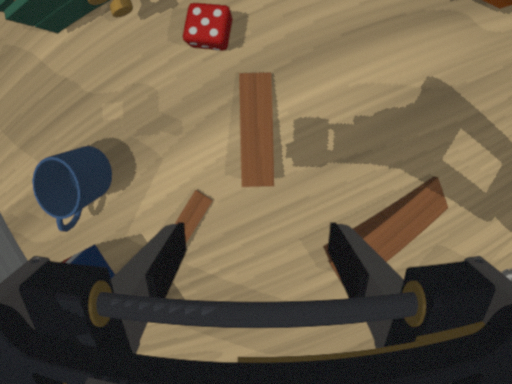

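The wrist view shows the middle wedge from (257,186), thick end, to (256,73), thin end. It is lined up with the tool. Computing the grip offset.

```bash
cat >> h.py <<'E'
def wplane(d,u,v,z):
    T=np.array(d["cam_to_world"]);x=(u-d["cx"])/d["fx"];y=(v-d["cy"])/d["fy"];r=np.hypot(x,y)
    ray=T[:3,:3]@np.array([np.sin(r)*x/r,np.sin(r)*y/r,np.cos(r)]);return T[:3,3]+ray*(z-T[2,3])/ray[2]
def tool(p):
    s=sensors.read_state();return R.from_rotvec(s["tool_rot"]).as_matrix().T@(np.asarray(p)-s["eef_pos"])
E
python3 - <<'E'
from h import *
d=read_camera("wrist")
q=[wplane(d,*p) for p in [(241,186,.0),(274,186,.0),(239,73,.007),(272,73,.007)]]
q=[wplane(d,*p) for p in [(241,186,.035),(274,186,.035),(239,73,.007),(272,73,.007)]]
q=np.array(q);print(q.round(4));a=(q[0]+q[1])/2;b=(q[2]+q[3])/2
print("len",np.linalg.norm((b-a)[:2]),"yaw",np.arctan2(b[1]-a[1],b[0]-a[0]),"w",np.linalg.norm(q[0]-q[1]),np.linalg.norm(q[2]-q[3]))
print(tool(a),tool(b))
E
```

```text
[[0.5154 0.3527 0.035 ]
 [0.4981 0.3163 0.035 ]
 [0.642  0.2956 0.007 ]
 [0.6243 0.2584 0.007 ]]
len 0.13886325794661802 yaw -0.4269945515556124 w 0.04029625922669214 0.041161245004150866
[-0.0135131   0.00232809  0.17944985] [ 0.12532958 -0.00029773  0.20742875]
```

```bash

python3 -m jog '[{"delta_pos":[0.001,0.0015,0.04],"roll":-1,"hand":0},{"delta_pos":[0.001,0.0015,0.08],"roll":-1,"hand":0},{"delta_pos":[0.001,0.0015,0.12],"roll":-1,"hand":0},{"delta_pos":[0.001,0.0015,0.16],"roll":-1,"hand":0},{"delta_pos":[0.001,0.0015,0.19],"roll":-1,"hand":0},{"delta_pos":[0.001,0.0015,0.207],"roll":-1,"hand":0},{"delta_pos":[0.001,0.0015,0.207],"roll":-1,"hand":0}]' 40
python3 -m jog '[{"delta_pos":[0,0,0],"roll":0,"hand":1},{"delta_pos":[0,0,0],"roll":0,"hand":1},{"delta_pos":[0,0,0],"roll":0,"hand":1},{"delta_pos":[0,0,0],"roll":0,"hand":1},{"delta_pos":[0,0,0],"roll":0,"hand":1},{"delta_pos":[0,0,0],"roll":0,"hand":1}]' 40
python3 -m jog '[{"delta_pos":[0,0,-0.02],"roll":0,"hand":1},{"delta_pos":[0,0,-0.06],"roll":0,"hand":1},{"delta_pos":[0,0,-0.1],"roll":0,"hand":1},{"delta_pos":[0,0,-0.1],"roll":0,"hand":1}]' 40
```

```text
clock: 4.0
eef_pos: [0.5186, 0.328, 0.0049]
tool_rot: [3.066, -0.669, -0.005]
force: [0.3, 0.2, -0.1]
gripper_width: 0.0919
grasp_force: 0.0
clock: 4.6
eef_pos: [0.5205, 0.3292, 0.0079]
tool_rot: [-3.069, 0.672, -0.001]
force: [0.3, -0.6, 0.3]
gripper_width: 0.0457
grasp_force: 0.0
clock: 5.0
eef_pos: [0.5233, 0.331, 0.113]
tool_rot: [-3.063, 0.671, -0.01]
force: [0.4, 0.2, -0.8]
gripper_width: 0.0398
grasp_force: 40.0
```

```bash

python3 -m jog '[{"delta_pos":[0.008,0.025,0],"roll":-2,"hand":1},{"delta_pos":[0.025,0.075,0],"roll":-6,"hand":1},{"delta_pos":[0.042,0.125,0],"roll":-10,"hand":1},{"delta_pos":[0.058,0.175,0],"roll":-14,"hand":1},{"delta_pos":[0.075,0.225,0],"roll":-18,"hand":1},{"delta_pos":[0.092,0.275,0],"roll":-22.8,"hand":1},{"delta_pos":[0.107,0.32,0],"roll":-22.8,"hand":1},{"delta_pos":[0.122,0.365,0],"roll":-22.8,"hand":1}]' 40 | tail -3
python3 -m jog '[{"delta_pos":[0,0.025,0.02],"roll":0,"hand":1},{"delta_pos":[0,0.05,0.05],"roll":0,"hand":1},{"delta_pos":[0,0.05,0.06],"roll":0,"hand":1},{"delta_pos":[0,0.05,0.06],"roll":0,"hand":1}]' 40
python3 - <<'E'
from h import *
s=sensors.read_state();print(s["joint_pos"].round(2),tf([.798,-.067,-.033],[-.32,-.045,.05]))
print(tool(tf([.798,-.067,-.033],[-.32,-.045,.05])[0]))
a=read_camera("scene")["pixels"];w=read_camera("wrist");cv2.imwrite("pics/w2raw.png",w["pixels"][:,:,::-1])
c1=cv2.resize(a[180:320,190:350],None,fx=2.5,fy=2.5,interpolation=cv2.INTER_CUBIC)
o=np.zeros((400,800,3),np.uint8);o[:350,:400]=c1;o[:300,400:]=cv2.resize(w["pixels"],(400,300));cv2.imwrite("pics/c2.png",o[:,:,::-1])
E
```

```text
force: [0.6, -0.2, -0.9]
gripper_width: 0.0398
grasp_force: 40.0
clock: 6.2
eef_pos: [0.4762, -0.0947, 0.0459]
tool_rot: [-3.14, 0.055, 0.006]
force: [-0.7, 0.5, -0.4]
gripper_width: 0.0396
grasp_force: 40.0
[-0.2   0.38  2.06  0.    0.71  1.41] [[ 0.47668949 -0.10141742  0.05      ]]
[ 0.00065811  0.00669453 -0.00408626]
```

View pics/c2.png

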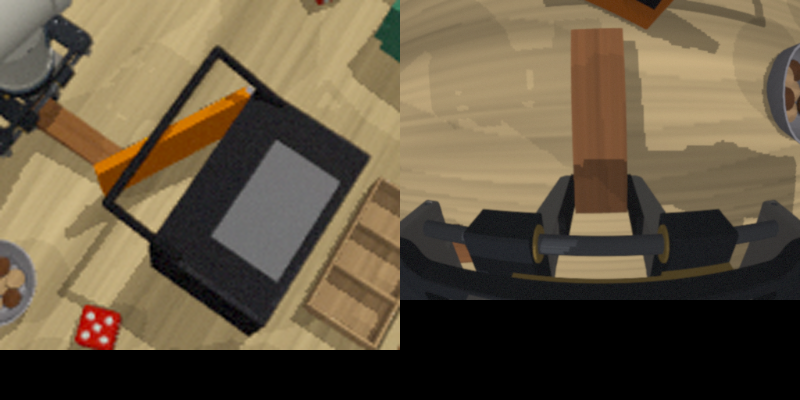

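The wedge is held level and its thin end points at the outer face of the door, near the free half. Now I'll push the door shut.

```bash

python3 -m jog '[{"delta_pos":[0.02,0.006,0],"roll":0,"hand":1},{"delta_pos":[0.04,0.006,0],"roll":0,"hand":1},{"delta_pos":[0.055,0.006,0],"roll":0,"hand":1},{"delta_pos":[0.07,0.006,0],"roll":0,"hand":1},{"delta_pos":[0.08,0.006,0],"roll":0,"hand":1},{"delta_pos":[0.085,0.006,0],"roll":0,"hand":1},{"delta_pos":[0.085,0.006,0],"roll":0,"hand":1},{"delta_pos":[0.085,0.006,0],"roll":0,"hand":1}]' 40
python3 -m jog '[{"delta_pos":[0.003,0,0],"roll":0,"hand":1},{"delta_pos":[0.006,0,0],"roll":0,"hand":1},{"delta_pos":[0.008,0,0],"roll":0,"hand":1},{"delta_pos":[0.008,0,0],"roll":0,"hand":1},{"delta_pos":[0.008,0,0],"roll":0,"hand":1}]' 40
python3 - <<'E'
from h import *
a=read_camera("scene")["pixels"];w=read_camera("wrist")
c1=cv2.resize(a[195:315,220:350],None,fx=3,fy=3,interpolation=cv2.INTER_CUBIC)
o=np.zeros((400,800,3),np.uint8);o[:360,:390]=c1;o[:300,400:]=cv2.resize(w["pixels"],(400,300));cv2.imwrite("pics/c3.png",o[:,:,::-1])
E
```

```text
clock: 7.1
eef_pos: [0.5622, -0.1034, 0.0477]
tool_rot: [-3.141, 0.051, 0.001]
force: [-0.1, -0.4, -0.3]
gripper_width: 0.0396
grasp_force: 40.0
clock: 7.6
eef_pos: [0.5707, -0.104, 0.0476]
tool_rot: [3.141, -0.052, 0.0]
force: [-0.8, 0.6, -0.3]
gripper_width: 0.0396
grasp_force: 40.0
```

View pics/c3.png

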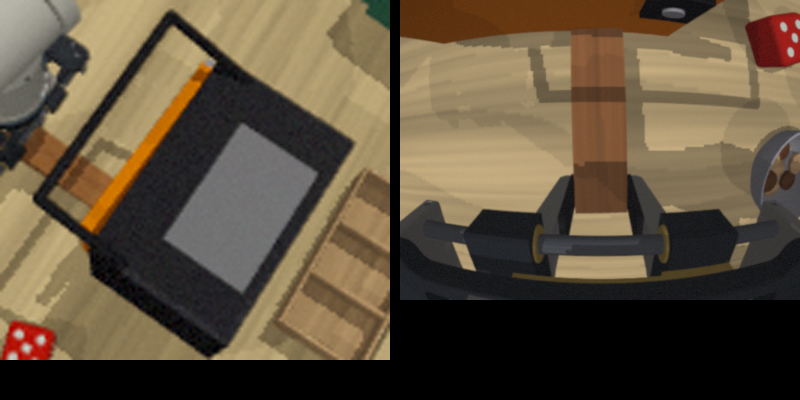

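The door is nearly flush, and the wedge meets it around crop (100,190). I'll keep pressing in small steps until the stop shows as force.

```bash

python3 -m jog '[{"delta_pos":[0.002,0,0],"roll":0,"hand":1},{"delta_pos":[0.004,0,0],"roll":0,"hand":1},{"delta_pos":[0.004,0,0],"roll":0,"hand":1},{"delta_pos":[0.004,0,0],"roll":0,"hand":1}]' 40 | grep -E 'eef|force:'
python3 -m jog '[{"delta_pos":[0.002,0,0],"roll":0,"hand":1},{"delta_pos":[0.004,0,0],"roll":0,"hand":1},{"delta_pos":[0.004,0,0],"roll":0,"hand":1},{"delta_pos":[0.004,0,0],"roll":0,"hand":1}]' 40 | grep -E 'eef|force:'
```

```text
eef_pos: [0.5748, -0.1041, 0.0476]
force: [-0.7, -0.2, -1.2]
grasp_force: 40.0
eef_pos: [0.5778, -0.1041, 0.0473]
force: [-5.5, 0.0, 0.0]
grasp_force: 40.0
```

```bash

python3 -m jog '[{"delta_pos":[0.002,0,0],"roll":0,"hand":1},{"delta_pos":[0.002,0,0],"roll":0,"hand":1},{"delta_pos":[0.002,0,0],"roll":0,"hand":1}]' 40 | grep -E 'eef|force:'
python3 -m jog '[{"delta_pos":[-0.01,0,0],"roll":0,"hand":1},{"delta_pos":[-0.03,0,0],"roll":0,"hand":1},{"delta_pos":[-0.04,0,0.01],"roll":0,"hand":1},{"delta_pos":[-0.04,0,0.025],"roll":0,"hand":1},{"delta_pos":[-0.04,0,0.029],"roll":0,"hand":1},{"delta_pos":[-0.04,0,0.029],"roll":0,"hand":1},{"delta_pos":[-0.04,0,0.029],"roll":0,"hand":1}]' 40 | grep -E 'eef|force:'
python3 -m jog '[{"delta_pos":[0,0,0.002],"roll":0,"hand":1},{"delta_pos":[0,0,0.004],"roll":0,"hand":1},{"delta_pos":[0,0,0.004],"roll":0,"hand":1}]' 40 | grep -E 'eef|force:'
python3 -m jog '[{"delta_pos":[0,0,0.002],"roll":0,"hand":1},{"delta_pos":[0,0,0.003],"roll":0,"hand":1},{"delta_pos":[0,0,0.003],"roll":0,"hand":1}]' 40 | grep -E 'eef|force:'
```

```text
eef_pos: [0.5782, -0.1041, 0.0469]
force: [-9.0, -0.3, 1.8]
grasp_force: 40.0
eef_pos: [0.5417, -0.1031, 0.0184]
force: [0.1, -0.5, -0.5]
grasp_force: 40.0
eef_pos: [0.5421, -0.1031, 0.0173]
force: [-9.4, 2.7, 36.6]
grasp_force: 40.0
eef_pos: [0.5426, -0.1031, 0.0151]
force: [-11.0, 3.3, 45.1]
grasp_force: 40.0
```

The door is shut (9 N against its stop). The wedge reached the shelf sooner than I expected because the grip was high, so I'll release it and regrip lower, waiting for a full closure.

```bash

python3 -m jog '[{"delta_pos":[0,0,-0.004],"roll":0,"hand":1},{"delta_pos":[0,0,-0.004],"roll":0,"hand":0.3},{"delta_pos":[0,0,-0.004],"roll":0,"hand":0.3},{"delta_pos":[0,0,-0.004],"roll":0,"hand":0.3},{"delta_pos":[0,0,0],"roll":0,"hand":0.3},{"delta_pos":[0,0,0],"roll":0,"hand":0.3}]' 40 
python3 - <<'E'
from h import *
d=read_camera("wrist");cv2.imwrite("pics/w4.png",d["pixels"][:,:,::-1]);s=sensors.read_state();print(s["eef_pos"],s["force"])
E
```

```text
clock: 10.7
eef_pos: [0.5402, -0.1029, 0.0107]
tool_rot: [-3.141, 0.052, 0.002]
force: [-0.1, 0.5, -0.5]
gripper_width: 0.0644
grasp_force: 0.0
[ 0.54026185 -0.10292002  0.01093362] [-0.51818169  0.54629867 -0.50532813]
```

View pics/w4.png

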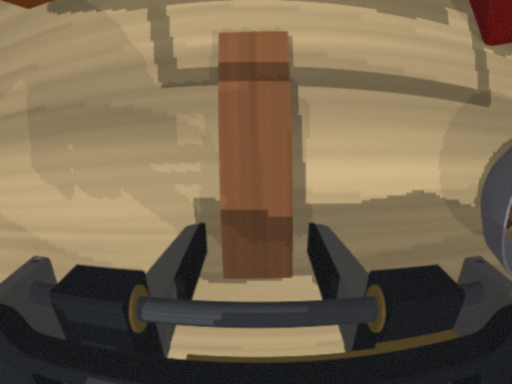

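The wedge lies flat at (255,30)-(258,277), centred between the fingers. I'll check its pose, then regrip.

```bash
python3 - <<'E'
from h import *
d=read_camera("wrist")
q=np.array([wplane(d,*p) for p in [(222,277,.035),(293,277,.035),(219,32,.007),(288,32,.007)]])
a=q[:2].mean(0);b=q[2:].mean(0);print(q.round(4),np.linalg.norm((b-a)[:2]),np.arctan2(*(b-a)[1::-1]));print(tool(a),tool(b))
E
python3 -m jog '[{"delta_pos":[0,0,0.003],"roll":0,"hand":0.3},{"delta_pos":[0,0,0.005],"roll":0,"hand":1},{"delta_pos":[0,0,0.005],"roll":0,"hand":1},{"delta_pos":[0,0,0.005],"roll":0,"hand":1},{"delta_pos":[0,0,0.005],"roll":0,"hand":1},{"delta_pos":[0,0,0.005],"roll":0,"hand":1}]' 20
```

```text
[[ 0.5273 -0.0841  0.035 ]
 [ 0.5259 -0.1254  0.035 ]
 [ 0.6673 -0.087   0.007 ]
 [ 0.6658 -0.127   0.007 ]] 0.13999674523695638 -0.01591153777471504
[-0.01380145  0.00225702 -0.02386742] [ 0.12619582 -0.00015581  0.00402583]
clock: 11.4
eef_pos: [0.5407, -0.103, 0.0066]
tool_rot: [-3.141, 0.052, 0.0]
force: [0.6, 0.3, 0.8]
gripper_width: 0.0399
grasp_force: 20.0
```

```bash

python3 -m jog '[{"delta_pos":[0,0,-0.003],"roll":0,"hand":1},{"delta_pos":[0.02,0,-0.003],"roll":0,"hand":1},{"delta_pos":[0.04,0,-0.003],"roll":0,"hand":1},{"delta_pos":[0.05,0,-0.003],"roll":0,"hand":1},{"delta_pos":[0.055,0,-0.003],"roll":0,"hand":1},{"delta_pos":[0.06,0,-0.003],"roll":0,"hand":1},{"delta_pos":[0.06,0,-0.003],"roll":0,"hand":1},{"delta_pos":[0.06,0,0],"roll":0,"hand":1}]' 20| grep -E 'eef|force:'
python3 - <<'E'
from h import *
b=read_camera("side")["pixels"];a=read_camera("scene")["pixels"]
o=np.zeros((400,800,3),np.uint8);o[:400,:400]=cv2.resize(b[110:240,170:300],(400,400),interpolation=cv2.INTER_CUBIC);o[:400,400:]=cv2.resize(a[110:240,170:300],(400,400),interpolation=cv2.INTER_CUBIC)
cv2.imwrite("pics/c5.png",o[:,:,::-1])
E
```

```text
eef_pos: [0.6003, -0.105, 0.0067]
force: [0.5, 0.3, -0.6]
grasp_force: 20.0
```

View pics/c5.png

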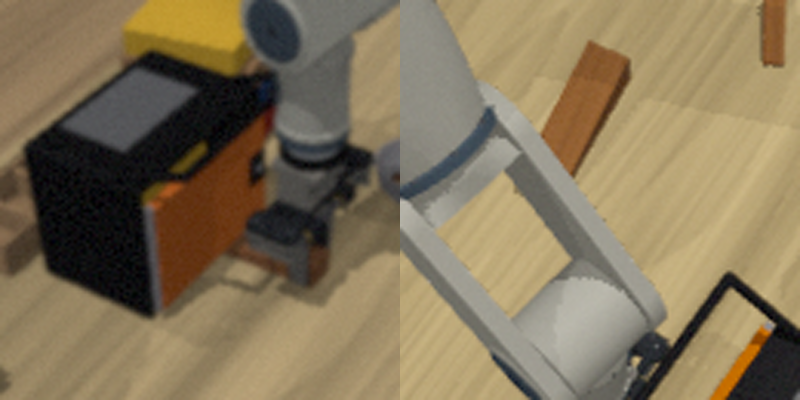

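The door is shut, and the wedge lies partly under it with the hand still in front of the bar. I'll release it, back off and locate the large spare wedge to use as a pusher.

```bash

python3 -m jog '[{"delta_pos":[0,0,0],"roll":0,"hand":0.2},{"delta_pos":[0,0,0],"roll":0,"hand":0.2},{"delta_pos":[0,0,0],"roll":0,"hand":0.2},{"delta_pos":[-0.03,0,0],"roll":0,"hand":0.2},{"delta_pos":[-0.07,0,0],"roll":0,"hand":0},{"delta_pos":[-0.1,0,-0.04],"roll":0,"hand":0},{"delta_pos":[-0.1,0,-0.08],"roll":0,"hand":0},{"delta_pos":[-0.1,0,-0.12],"roll":0,"hand":0}]' 20| grep -E 'eef|force:'
python3 - <<'E'
from h import *
s=sensors.read_state();print(s["joint_pos"].round(2),s["eef_pos"])
print([plane("scene",*p,.0).round(3) for p in [(238,126),(244,129),(208,172),(222,175)]])
E
```

```text
eef_pos: [0.4992, -0.1015, 0.1277]
force: [1.8, 0.9, 0.7]
grasp_force: 0.0
[-0.2   0.28  1.96  0.    0.9   1.4 ] [ 0.49922823 -0.10154811  0.12771845]
[array([0.327, 0.314, 0.   ]), array([0.355, 0.315, 0.   ]), array([0.346, 0.083, 0.   ]), array([0.398, 0.102, 0.   ])]
```

```bash

python3 -m jog '[{"delta_pos":[-0.02,-0.03,-0.01],"roll":0,"hand":0},{"delta_pos":[-0.04,-0.07,-0.03],"roll":0,"hand":0},{"delta_pos":[-0.06,-0.11,-0.05],"roll":0,"hand":0},{"delta_pos":[-0.08,-0.15,-0.07],"roll":0,"hand":0},{"delta_pos":[-0.1,-0.19,-0.09],"roll":0,"hand":0},{"delta_pos":[-0.12,-0.23,-0.09],"roll":0,"hand":0},{"delta_pos":[-0.14,-0.27,-0.09],"roll":0,"hand":0},{"delta_pos":[-0.149,-0.295,-0.09],"roll":0,"hand":0}]' 20| grep -E 'eef|force:'
python3 - <<'E'
from h import *
s=sensors.read_state();print(s["joint_pos"].round(2))
d=read_camera("wrist");cv2.imwrite("pics/w6.png",d["pixels"][:,:,::-1])
E
```

```text
eef_pos: [0.3599, 0.2001, 0.217]
force: [0.3, -0.1, 0.5]
grasp_force: 0.0
[0.5  0.01 2.06 0.   1.08 2.11]
```

View pics/w6.png

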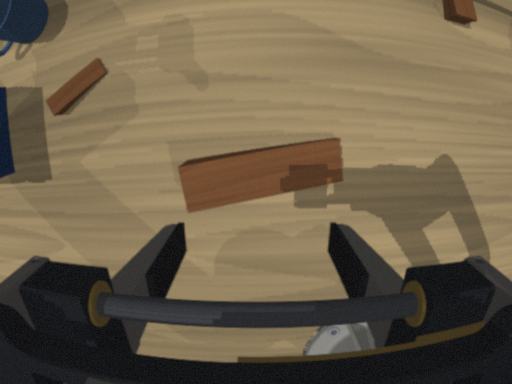

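The large wedge runs from (184,187) to (341,160), lying across the view. Computing its pose.

```bash
python3 - <<'E'
from h import *
d=read_camera("wrist")
q=np.array([wplane(d,*p) for p in [(180,167,.04),(188,211,.04),(341,140,.01),(342,182,.01)]])
a=q[:2].mean(0);b=q[2:].mean(0);print(q.round(3),"len",np.linalg.norm((b-a)[:2]),"yaw",np.arctan2(*(b-a)[1::-1]),"w",np.linalg.norm(q[0]-q[1]),np.linalg.norm(q[2]-q[3]));print(a,b,(a+b)/2,tool((a+b)/2))
E
```

```text
[[0.373 0.294 0.04 ]
 [0.316 0.289 0.04 ]
 [0.397 0.09  0.01 ]
 [0.34  0.086 0.01 ]] len 0.20494592028776926 yaw -1.4535175738058164 w 0.05720674866544995 0.056870535355418174
[0.3448816  0.29152801 0.04      ] [0.36886234 0.08798992 0.01      ] [0.35687197 0.18975896 0.025     ] [-0.00343755  0.01104837  0.19184072]
```

```bash

python3 -m jog '[{"delta_pos":[0,0,0],"roll":-8.5,"hand":0},{"delta_pos":[-0.006,-0.009,0],"roll":-17,"hand":0},{"delta_pos":[-0.006,-0.009,0],"roll":-25.5,"hand":0},{"delta_pos":[-0.006,-0.009,0],"roll":-34,"hand":0},{"delta_pos":[-0.006,-0.009,0],"roll":-42.5,"hand":0},{"delta_pos":[-0.006,-0.009,0],"roll":-51,"hand":0},{"delta_pos":[-0.006,-0.009,0],"roll":-59.5,"hand":0},{"delta_pos":[-0.006,-0.009,0],"roll":-68,"hand":0}]' 40| grep -E 'eef|force:'
python3 -m jog '[{"delta_pos":[0,0,0],"roll":-8.5,"hand":0},{"delta_pos":[0,0,0],"roll":-17,"hand":0},{"delta_pos":[0,0,0.03],"roll":-25.5,"hand":0},{"delta_pos":[0,0,0.07],"roll":-30.6,"hand":0},{"delta_pos":[0,0,0.11],"roll":-30.6,"hand":0},{"delta_pos":[0,0,0.11],"roll":-30.6,"hand":0}]' 40
python3 - <<'E'
from h import *
s=sensors.read_state();print(s["joint_pos"].round(2));print(tool([.3545,.2096,.006]))
E
```

```text
eef_pos: [0.3561, 0.2065, 0.2165]
force: [-0.3, 0.2, 0.6]
grasp_force: 0.0
clock: 15.4
eef_pos: [0.353, 0.2049, 0.1031]
tool_rot: [-2.087, -2.345, 0.012]
force: [-0.1, 0.0, 0.5]
gripper_width: 0.0916
grasp_force: 0.0
[ 0.52  0.18  2.17 -0.    0.8   0.41]
[0.00487157 0.00274681 0.09704501]
```

```bash

python3 -m jog '[{"delta_pos":[0.003,0.002,0.03],"roll":0,"hand":0},{"delta_pos":[0.003,0.002,0.06],"roll":0,"hand":0},{"delta_pos":[0.003,0.002,0.085],"roll":0,"hand":0},{"delta_pos":[0.003,0.002,0.096],"roll":0,"hand":0},{"delta_pos":[0.003,0.002,0.096],"roll":0,"hand":1},{"delta_pos":[0.003,0.002,0.096],"roll":0,"hand":1},{"delta_pos":[0.003,0.002,0.096],"roll":0,"hand":1},{"delta_pos":[0.003,0.002,0.096],"roll":0,"hand":1}]' 50
python3 -m jog '[{"delta_pos":[0,0,0],"roll":0,"hand":1},{"delta_pos":[0,0,0],"roll":0,"hand":1},{"delta_pos":[0,0,0],"roll":0,"hand":1},{"delta_pos":[0,0,-0.02],"roll":0,"hand":1},{"delta_pos":[0,0,-0.06],"roll":0,"hand":1},{"delta_pos":[0,0,-0.1],"roll":0,"hand":1},{"delta_pos":[0,0,-0.1],"roll":0,"hand":1}]' 50
python3 - <<'E'
from h import *
c=[.798,-.067,-.033]
# refined caddy x from door contact: door face world x ~.7045 at y -.104
print(tf(c,[-.095,-.045,0]), tf(c,[-.38,-.045,.05]),tool(tf(c,[-.38,-.045,.05])[0]),tool([.42,-.1,.05]))
E
```

```text
clock: 16.2
eef_pos: [0.3582, 0.2109, 0.0116]
tool_rot: [2.088, 2.347, 0.003]
force: [-2.3, 0.2, 1.7]
gripper_width: 0.0621
grasp_force: 0.7
clock: 16.9
eef_pos: [0.3602, 0.2121, 0.1148]
tool_rot: [2.086, 2.346, 0.012]
force: [0.5, 0.7, -3.4]
gripper_width: 0.0578
grasp_force: 50.0
[[ 0.70156699 -0.10884107  0.        ]] [[ 0.41672216 -0.09943778  0.05      ]] [-0.31620955  0.01928953  0.06398113] [-0.31715065  0.02247924  0.06400167]
```

```bash

python3 -m jog '[{"delta_pos":[-0.02,0.006,0],"roll":8,"hand":1},{"delta_pos":[-0.06,0.012,0],"roll":16,"hand":1},{"delta_pos":[-0.1,0.018,0],"roll":24,"hand":1},{"delta_pos":[-0.14,0.024,0],"roll":32,"hand":1},{"delta_pos":[-0.18,0.03,0],"roll":40,"hand":1},{"delta_pos":[-0.22,0.036,0],"roll":48,"hand":1},{"delta_pos":[-0.26,0.042,0],"roll":56,"hand":1},{"delta_pos":[-0.3,0.048,0],"roll":64,"hand":1}]' 50| grep -E 'eef|force:'
python3 -m jog '[{"delta_pos":[0,0,0],"roll":8,"hand":1},{"delta_pos":[0,0,0],"roll":16,"hand":1},{"delta_pos":[0,0,0],"roll":24,"hand":1},{"delta_pos":[0,0,0],"roll":32,"hand":1},{"delta_pos":[0,0,0],"roll":34.6,"hand":1},{"delta_pos":[0,0,0],"roll":34.6,"hand":1}]' 50| grep -E 'eef|force:'
python3 - <<'E'
from h import *
s=sensors.read_state();print(s["joint_pos"].round(2),2*np.arctan2(s["tool_rot"][1],s["tool_rot"][0]));print(tool([.45,-.103,.02]))
d=read_camera("wrist");cv2.imwrite("pics/w7.png",d["pixels"][:,:,::-1])
E
```

```text
eef_pos: [0.4396, -0.0835, 0.1097]
force: [0.4, 0.9, -3.2]
grasp_force: 50.0
eef_pos: [0.4395, -0.0817, 0.1097]
force: [-0.0, 0.8, -2.9]
grasp_force: 50.0
[-0.19  0.22  2.1  -0.    0.82  1.42] 6.249502360080474
[0.01136533 0.02093215 0.0896405 ]
```

View pics/w7.png

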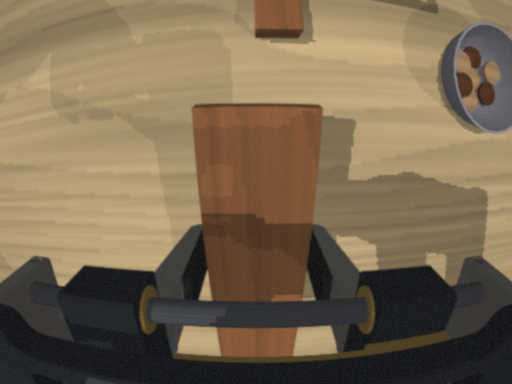

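The pusher is held straight, with its front edge at row 103. The job wedge's thick end is at (255-302, 37), slightly to the right. Computing the distances.

```bash
python3 - <<'E'
from h import *
d=read_camera("wrist");s=sensors.read_state();z=s["eef_pos"][2]-.008
for p in [(255,37,0),(302,37,0),(255,30,.035),(302,30,.035),(193,104,z+.05),(322,104,z+.05)]:
    w=wplane(d,*p);print(p,w.round(4),tool(w).round(4))
E
```

```text
(255, 37, 0) [ 0.5876 -0.0866  0.    ] [0.1481 0.0003 0.1098]
(302, 37, 0) [ 0.5874 -0.1305  0.    ] [0.1493 0.0441 0.1098]
(255, 30, 0.035) [ 0.5854 -0.0867  0.035 ] [0.1459 0.0004 0.0748]
(302, 30, 0.035) [ 0.5852 -0.1252  0.035 ] [0.1469 0.0389 0.0748]
(193, 104, np.float64(0.1519471133696894)) [ 0.5231 -0.0586  0.1519] [ 0.0827 -0.0257 -0.0421]
(322, 104, np.float64(0.1519471133696894)) [ 0.5214 -0.1143  0.1519] [ 0.0827  0.03   -0.0421]
```

```bash

python3 -m jog '[{"delta_pos":[0,0.018,0.04],"roll":0,"hand":1},{"delta_pos":[0,0.018,0.075],"roll":0,"hand":1},{"delta_pos":[0,0.018,0.092],"roll":0,"hand":1},{"delta_pos":[0,0.018,0.094],"roll":0,"hand":1},{"delta_pos":[0,0.018,0.094],"roll":0,"hand":1}]' 50| grep -E 'eef|force:'
python3 -m jog '[{"delta_pos":[0.02,0,0],"roll":0,"hand":1},{"delta_pos":[0.04,0,0],"roll":0,"hand":1},{"delta_pos":[0.055,0,0],"roll":0,"hand":1},{"delta_pos":[0.065,0,0],"roll":0,"hand":1},{"delta_pos":[0.075,0,0],"roll":0,"hand":1},{"delta_pos":[0.08,0,0],"roll":0,"hand":1},{"delta_pos":[0.085,0,0],"roll":0,"hand":1},{"delta_pos":[0.085,0,0],"roll":0,"hand":1}]' 50| grep -E 'eef|force:'
python3 -m jog '[{"delta_pos":[0.002,0,0],"roll":0,"hand":1},{"delta_pos":[0.004,0,0],"roll":0,"hand":1},{"delta_pos":[0.004,0,0],"roll":0,"hand":1}]' 50| grep -E 'eef|force:'
python3 -m jog '[{"delta_pos":[0.002,0,0],"roll":0,"hand":1},{"delta_pos":[0.004,0,0],"roll":0,"hand":1},{"delta_pos":[0.004,0,0],"roll":0,"hand":1}]' 50| grep -E 'eef|force:'
python3 -m jog '[{"delta_pos":[0.002,0,0],"roll":0,"hand":1},{"delta_pos":[0.004,0,0],"roll":0,"hand":1},{"delta_pos":[0.004,0,0],"roll":0,"hand":1}]' 50| grep -E 'eef|force:'
```

```text
eef_pos: [0.4394, -0.0997, 0.0164]
force: [-0.3, -0.4, -3.0]
grasp_force: 50.0
eef_pos: [0.525, -0.1027, 0.0167]
force: [-0.6, -0.0, -2.3]
grasp_force: 50.0
eef_pos: [0.5286, -0.1028, 0.0166]
force: [0.7, 0.2, -2.9]
grasp_force: 50.0
eef_pos: [0.5329, -0.1029, 0.0166]
force: [-0.0, -0.5, -2.1]
grasp_force: 50.0
eef_pos: [0.5361, -0.103, 0.0164]
force: [-2.8, 0.2, -0.3]
grasp_force: 50.0
```

Contact with the door begins at x≈0.535, as predicted. Now I'll tap in about 20 mm more.

```bash

python3 -m jog '[{"delta_pos":[0.002,0,0],"roll":0,"hand":1},{"delta_pos":[0.004,0,0],"roll":0,"hand":1},{"delta_pos":[0.004,0,0],"roll":0,"hand":1}]' 50| grep -E 'eef|force:'
python3 -m jog '[{"delta_pos":[0.002,0,0],"roll":0,"hand":1},{"delta_pos":[0.004,0,0],"roll":0,"hand":1},{"delta_pos":[0.004,0,0],"roll":0,"hand":1}]' 50| grep -E 'eef|force:'
python3 -m jog '[{"delta_pos":[0.002,0,0],"roll":0,"hand":1},{"delta_pos":[0.004,0,0],"roll":0,"hand":1},{"delta_pos":[0.004,0,0],"roll":0,"hand":1}]' 50| grep -E 'eef|force:'
python3 -m jog '[{"delta_pos":[0.002,0,0],"roll":0,"hand":1},{"delta_pos":[0.004,0,0],"roll":0,"hand":1},{"delta_pos":[0.004,0,0],"roll":0,"hand":1}]' 50| grep -E 'eef|force:'
```

```text
eef_pos: [0.5384, -0.1029, 0.0161]
force: [-9.2, 0.7, 0.5]
grasp_force: 50.0
eef_pos: [0.542, -0.103, 0.0161]
force: [-8.6, -1.1, 2.2]
grasp_force: 50.0
eef_pos: [0.5458, -0.1031, 0.016]
force: [-9.8, 0.9, 2.9]
grasp_force: 50.0
eef_pos: [0.5495, -0.1032, 0.016]
force: [-11.6, 0.3, 3.1]
grasp_force: 50.0
```

```bash

python3 -m jog '[{"delta_pos":[0.002,0,0],"roll":0,"hand":1},{"delta_pos":[0.004,0,0],"roll":0,"hand":1},{"delta_pos":[0.006,0,0],"roll":0,"hand":1},{"delta_pos":[0.006,0,0],"roll":0,"hand":1},{"delta_pos":[0.006,0,0],"roll":0,"hand":1}]' 50| grep -E 'eef|force:'
python3 -m jog '[{"delta_pos":[-0.01,0,0],"roll":0,"hand":1},{"delta_pos":[-0.03,0,0],"roll":0,"hand":1},{"delta_pos":[-0.07,0,0],"roll":0,"hand":1},{"delta_pos":[-0.11,0,0],"roll":0,"hand":1},{"delta_pos":[-0.11,0,0],"roll":0,"hand":1}]' 50| grep -E 'eef|force:'
python3 - <<'E'
from h import *
d=read_camera("wrist");b=read_camera("side")["pixels"]
o=np.zeros((400,800,3),np.uint8);o[:400,:400]=cv2.resize(b[110:240,170:300],(400,400),interpolation=cv2.INTER_CUBIC);o[:300,400:]=cv2.resize(d["pixels"],(400,300))
cv2.imwrite("pics/c8.png",o[:,:,::-1])
E
```

```text
eef_pos: [0.5551, -0.1033, 0.016]
force: [-12.3, 0.2, 4.2]
grasp_force: 50.0
eef_pos: [0.4421, -0.0992, 0.0159]
force: [-0.4, -0.5, -3.2]
grasp_force: 50.0
```

View pics/c8.png

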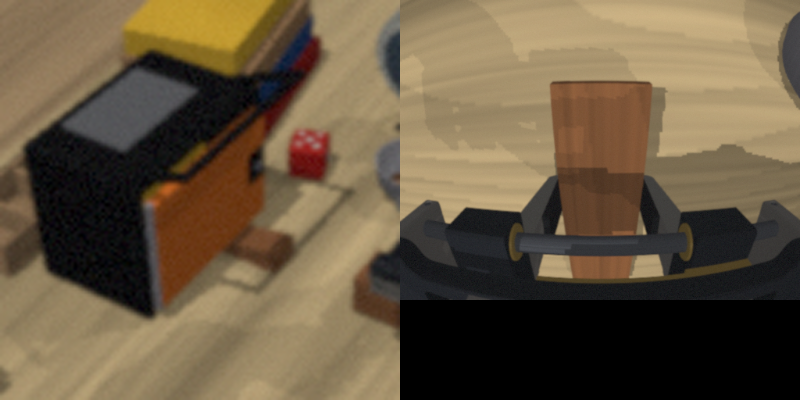

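The door is shut, and the wedge sits under its free half with its thick end at crop (270-292, 235-265). Nothing is touching it. Now I'll set the pusher down and clear off.

```bash

python3 -m jog '[{"delta_pos":[0,0,0.003],"roll":0,"hand":1},{"delta_pos":[0,0,0.005],"roll":0,"hand":1},{"delta_pos":[0,0,0.005],"roll":0,"hand":1}]' 20| grep -E 'eef|force:'
python3 -m jog '[{"delta_pos":[0,0,0],"roll":0,"hand":0},{"delta_pos":[0,0,0],"roll":0,"hand":0},{"delta_pos":[0,0,0],"roll":0,"hand":0},{"delta_pos":[0,0,0],"roll":0,"hand":0},{"delta_pos":[0,0,-0.03],"roll":0,"hand":0},{"delta_pos":[0,0,-0.07],"roll":0,"hand":0},{"delta_pos":[0,0,-0.11],"roll":0,"hand":0},{"delta_pos":[0,0,-0.15],"roll":0,"hand":0}]' 20
python3 -m jog '[{"delta_pos":[0,0,0],"roll":0,"hand":0},{"delta_pos":[0,0,0],"roll":0,"hand":0},{"delta_pos":[0,0,0],"roll":0,"hand":0}]' | grep -E 'eef|force:'
python3 - <<'E'
from h import *
d=read_camera("wrist");b=read_camera("side")["pixels"]
o=np.zeros((400,800,3),np.uint8);o[:400,:400]=cv2.resize(b[140:220,200:280],(400,400),interpolation=cv2.INTER_CUBIC);o[:300,400:]=cv2.resize(d["pixels"],(400,300))
cv2.imwrite("pics/c9.png",o[:,:,::-1])
P=proj("side",[[.638,-.083,0],[.638,-.083,.035],[.638,-.123,.035],[.638,-.123,0]]);print((P-[200,140])*5)
E
```

```text
eef_pos: [0.4498, -0.1003, 0.0114]
force: [0.4, -0.4, -3.5]
grasp_force: 20.0
clock: 24.0
eef_pos: [0.4482, -0.1, 0.1632]
tool_rot: [-3.141, 0.052, 0.0]
force: [0.3, 0.5, -0.8]
gripper_width: 0.0918
grasp_force: 0.0
eef_pos: [0.4477, -0.0999, 0.1606]
force: [0.1, -0.4, -0.2]
grasp_force: 0.0
[[293.78944139 291.83147323]
 [293.49857315 256.55583162]
 [320.63043681 225.80074143]
 [320.46756712 260.96114977]]
```

View pics/c9.png

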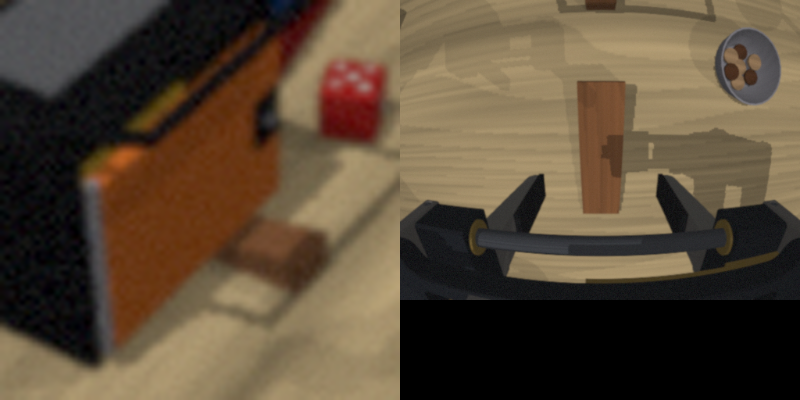

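The wedge's thick end shows at crop (290,288)-(326,232), within about 1 px of its predicted tapped-in place, and the hand is clear of everything. Handing in.

```bash
python3 -c "
from rig import job_done
print(job_done())"
```

```text
the job is handed in; nothing more can be done
None
```

The door is shut and jammed on the middle wedge, raised about 4 mm (estimated from how far the wedge was tapped in, not measured directly). The wedge is released and lying flat, the dice and bowl were not touched, and the large spare wedge I used as a pusher is now on the shelf in front of the caddy. The job was handed in at about 24 s, and the hand-in call returned no verdict.

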